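Seat the router plate, then hold the bit guard open

TASK

I have just dropped the router back into its table and the near edge of the aluminium plate still stands proud: with the guard still down, press that edge down until the plate lies flush. Then lift the self-closing clear bit guard on the fence by its tongue and hold it steady at 60 degrees from its closed, level position, so that I can set the bit height; finish while still holding it there, because it springs shut if let go. Leave the spanner, the try square, the glue bottle and the clamp where they are.

Things in the scene. Friction and masses are not known exactly. Their poses are not given: they have to be found in the camera images.
- router_table: Fixed benchtop router table, top 380 (x) x 460 (y), 205 above the bench. Sizes in mm, places in its frame: origin on the bench, x away from the robot's side, y left along the fence, z up; turned up to 17 deg. Near edge of top x -205. Fence across all the width, near face x -35, top z 275. Bit at x -45, y 0, 28 high, under the guard. Else flat nearer than the fence.
- plate (a joint): Tilt (rad) of the aluminium router plate about its far edge: 0 flush, positive near edge proud, starts 0.018-0.035 (4-8 mm). Plate 230 x 160, 8 thick, at table x -175 to 55, y -80 to 80. Tight: 6-10 N down near its near edge moves it, it stays where left and stops hard when flush. Guard overhangs it to x -99, tongue to x -139: press the strip nearer than that, left or right of the tongue.
- plate_front (a point): Middle of the near upper edge of the router plate: table x -175, y 0; z 205 mm when flush, 209 to 213 mm at the start.
- guard (a joint): Angle (rad) of the clear bit guard: 0 closed, level over the bit; grows as its near edge swings up and back to the fence; 60 deg = 1.047; stop at 1.4. Starts closed. A light spring and its weight shut it from every angle; 1.5 to 3 N at the tongue holds it up. Flap 130 wide (y), 62 from axis to near edge, 4 thick, with cheeks hanging 24 mm below the axis at its sides.
- guard_axis (a point): Middle of the guard's hinge axis on the fence, fixed at table x -37, y 0, z 259 mm; the axis runs along the table's y and the guard turns about it.
- tongue (a point): Grip point in the guard's lift tongue: a black bar 28 wide (y), 10 thick, 60 long, on the middle of the flap, sticking out 40 mm past its near edge. Point mid width and thickness, 84 mm nearer than the hinge axis and 7 above it when closed (18 from the tongue's end); turns with the guard. Can be pinched across its width from above; swivels between the pads. 56 mm of air below it.
- spanner: Bystander: steel collet spanner, 150 mm long, lying on the router table beside the plate. Origin under its middle.
- try_square: Bystander: small try square, 100 mm dark wood stock and 100 mm steel blade, lying flat on the router table on the other side of the plate. Origin under its middle.
- glue_bottle: Bystander: white glue bottle, 68 mm across and 190 mm tall, standing on the bench beside the router table. Origin at the centre of its base.
- clamp: Bystander: steel F-clamp 300 mm long with a wooden handle, lying flat on the bench on the other side of the router table. Origin under the middle of its bar.

How it is judged:
By the outcome, as a careful person would: the job done as asked, in the order asked, and still so for the second after the job is handed in, while the arm keeps its last pose, push and grip.
It also fails if it takes over 45 s, if anything falls off the work surface, if the arm or the gripper's body presses on something with over 40 N, if the wrist force passes 120 N, or if a joint passes its speed limit or range.

ROBOT

A 6-joint arm with a two-finger parallel gripper is mounted at the origin on the work surface. World frame = base frame: x ahead of the robot, y to its left, z up, the work surface at z = 0. Lengths are in m, angles in rad, forces in N, time in s.
With the tool pointing down it reaches from about 0.425 to 1.125 m from the base axis. Payload 14.9 kg.
Tool frame: the origin (TCP) lies at the very end of the fingers, on their centre line; the grasp point (between the pads) lies behind it (bot.grip_point_offset is the z of the grasp point in the tool frame, in m); z points along the fingers, y is the line along which they close (so a half turn about z gives the same grasp; the last joint's range is limited). The gripper opens to 91 mm and grips with 3 to 60 N. Pads are 32 mm wide; open, the fingers measure 118 mm over their backs; the gripper's body (76 mm by 178 mm) begins 60 mm behind the grasp point.
Start: joints at [-1.358, 0.379, 1.734, -0, 1.028, -0.033], TCP at [0.17, -0.679, 0.214] pointing down, gripper open.
Joint ranges: [-2.77, 2.77], [-0.74, 2.19], [0, 2.66], [-1.06, 4.2], [0.31, 2.87], [-3.08, 3.08]. Speed limits (rad/s): [1.89, 1.89, 2.39, 3.14, 3.14, 3.14].

INTERFACE

Orientations are given as a unit quaternion [w, x, y, z].
In Python, from rig import bot gives the robot as it stands.
- The arm moves only by the tool arm_command, never from a script. Its argument "motion" is a list of rows, each a list of 5 numbers: the shift along the tool's x, y, z in cm, then the turn about the tool's z in degrees, then the finger opening in cm, from 0 to 9.12. In form: [[dx, dy, dz, spin, grip], ...]. A call has 1 to 12 rows; each row is the pose to reach, as a shift and turn from the pose commanded when the call began, along the tool's axes at that moment; what a row does not reach only later rows make up. A row lasts 1/8 s, in which the tool goes at most 62.5 mm and 10.7 degrees, less where a joint would pass 70% of its speed; a pose out of reach is approached as far as the arm can. A call with a gripper value outside its range is refused whole. The fingers move at their own pace and stop on an object; "grip_force" is the grip in N (left out, the last holds). Time passes only in rows, so rows that repeat a pose let the fingers close. It gives the time, the measured TCP pose, the force, the opening and the grip force at its end, in the units of the state.
- bot.observe(): the state, without advancing time (a new reading comes with each control period).
- bot.grab_frame(name): name is "scene" or "top" or "wrist"; returns a dict with "img" (480x640x3 uint8, red, green, blue), "z_map" (480x640 float32, m along the optical axis (not along the pixel's ray), 0 where there is no reading), "fov_y" (degrees; the focal length in pixels is half the picture's height over the tangent of half this angle, whatever the lens; pixels are square), "cx", "cy" (the principal point, pixels), "dist_coeffs" ([k1, k2, p1, p2, k3] as OpenCV has them; the pictures are not rectified), "xyz" and "attitude" of the camera in the world. Camera axes: x right, y up, looking along -z (the intrinsics and any distortion apply to the point x, -y, -z); pixel columns grow to the right and rows downward; lengths in m; the calibration is good to about 2 mm. A picture is of the moment at which its call begins.
- bot.sign_off(): hands the job in; it is judged then, once.
Trained networks look in a picture, given as the dict that the camera call returned (one of the last four; its "shot" number tells which), for a name from the list of things; names that differ only in an ending like _2 or _b are one class to them, and where a whole thing is asked for, a point or a joint stands for the part that bears it (a point fixed in the world has none). Each returns a list of dicts, best first, with "score" (0 to 1); they miss things now and then, are a little off and sometimes report something else, mostly with a low value. They report only what shows in the picture. A call takes as long as a camera call.
- bot.spot_in(name, picture): "rect" ([left, top, right, bottom] in pixels, round what is visible of it).
- bot.mark_of(name, picture): "xy" ([column, row] in pixels: a listed point, or the origin of a listed thing).
The state is a dict: "clock": time; "joints": joint angles; "joint_velocities": joint speeds; "joint_torque": joint torques, N m; "tcp_pos": TCP position; "tool_rot": TCP orientation; "force": force on the tool from outside, world axes, zero at the start; "torque": the same for the moment, N m; "grip_width": finger opening in m; "finger_force": force on a finger pad.
Only numpy, scipy, OpenCV 4.12 (cv2) and the standard library are available. Lean on these libraries where they do the work, as an engineer would, in place of code of your own. Each camera call takes 0.05 s, during which the arm holds its last target. There are 200 camera calls.

## Working session

There is one attempt and no reset: what is moved stays moved. The work goes in short steps, Python scripts to look and compute and a tool call to move; the robot and the scene stay as the last step left them, time stands still between calls to the robot, and variables do not carry over. Pictures are saved under pics/ and viewed, at most 10 in all, crops included, and the job is handed in when it is done.

Besides the shell and the picture viewer there is one more tool, called after "Request:" by a JSON object that holds its "api" and its "payload". arm_command: Moves the arm, as the interface text tells. Its arguments: {"type":"object","properties":{"motion":{"type":"array","items":{"type":"array","items":{"type":"number"}}},"grip_force":{"type":"number"}},"required":["motion"]}

```bash
mkdir -p pics
cat > h.py <<'E'
import numpy as np, cv2
from scipy.spatial.transform import Rotation as R
from rig import bot
def rot(q): return R.from_quat([q[1],q[2],q[3],q[0]]).as_matrix()
def K(f):
    fl=240/np.tan(np.radians(f["fov_y"]/2)); return np.array([[fl,0,f["cx"]],[0,fl,f["cy"]],[0,0,1]])
def att(f):
    a=np.array(f["attitude"]); return a if a.shape==(3,3) else rot(a)
def ray(f,px):
    px=np.array(px,float).reshape(-1,1,2)
    n=cv2.undistortPoints(px,K(f),np.array(f["dist_coeffs"],float))[:,0]
    return np.c_[n[:,0],-n[:,1],-np.ones(len(n))]
def world(f,px):
    px=np.array(px,float).reshape(-1,2); r=ray(f,px)
    z=f["z_map"][np.clip(px[:,1].round().astype(int),0,479),np.clip(px[:,0].round().astype(int),0,639)]
    return (r*z[:,None])@att(f).T+np.array(f["xyz"])
def onz(f,px,z):
    d=ray(f,px)@att(f).T; o=np.array(f["xyz"]); return o+d*((z-o[2])/d[:,2])[:,None]
def save(f,n): cv2.imwrite(f"pics/{n}.png",f["img"][:,:,::-1])
E
python3 - <<'E'
from h import *
print(bot.observe(), bot.grip_point_offset)
for c in ["scene","top"]:
    f=bot.grab_frame(c); save(f,c+"0"); print(c,f["xyz"],f["attitude"])
    for n in ["plate_front","tongue","guard_axis","router_table","spanner","try_square","glue_bottle","clamp"]:
        for m in bot.mark_of(n,f)[:1]: print(n,m["score"],np.round(m["xy"]),world(f,m["xy"]).round(4))
E
```

```text
{'clock': 0.0, 'joints': array([-1.35828343e+00,  3.79417974e-01,  1.73473977e+00, -1.51172276e-05,
        1.02851674e+00, -3.33099014e-02]), 'joint_velocities': array([-3.85838672e-05, -1.26261483e-03, -1.26141119e-03,  1.03935915e-03,
        9.57812298e-04,  1.41070932e-03]), 'joint_torque': array([ 5.03011597e-04, -7.63730192e+01, -4.34375131e+01,  6.49842597e-02,
        4.24545351e-02, -6.88909358e-05]), 'tcp_pos': array([ 0.17025266, -0.6785901 ,  0.21330199]), 'tool_rot': array([-5.38165650e-04,  9.92455275e-01,  1.22606013e-01, -5.48480774e-05]), 'force': array([ 0.14623615, -0.11059334, -0.71635611]), 'torque': array([0.04586035, 0.00235533, 0.03543258]), 'finger_force': 0.0, 'grip_width': 0.09114663010200688} -0.0188
scene [1.12759299 0.50837575 1.33939589] [0.38098233 0.10787322 0.25528511 0.88206878]
plate_front 0.69 [342. 225.] [[0.539  0.0407 0.2083]]
tongue 0.55 [324. 218.] [[0.5857 0.0148 0.2684]]
guard_axis 0.76 [299. 237.] [[0.6724 0.0063 0.2624]]
spanner 0.64 [295. 194.] [[ 0.5509 -0.1299  0.2106]]
try_square 0.72 [359. 275.] [[0.622  0.1743 0.2001]]
glue_bottle 0.66 [457. 342.] [[0.534  0.4659 0.0652]]
clamp 0.77 [250. 156.] [[ 0.4405 -0.4841  0.0075]]
top [ 0.42700315 -0.01464295  1.38275695] [ 0.71219274  0.04156137 -0.04462861 -0.69932999]
plate_front 0.92 [293. 253.] [[0.5244 0.0344 0.2029]]
guard_axis 0.69 [310. 186.] [[ 0.6649 -0.002   0.2625]]
spanner 0.57 [372. 244.] [[ 0.5461 -0.1412  0.2152]]
try_square 0.87 [233. 208.] [[0.6235 0.1725 0.2061]]
glue_bottle 0.68 [138. 268.] [[0.4883 0.4231 0.0891]]
clamp 0.8 [492. 288.] [[ 0.4548 -0.4777  0.0197]]
```

View pics/scene0.png

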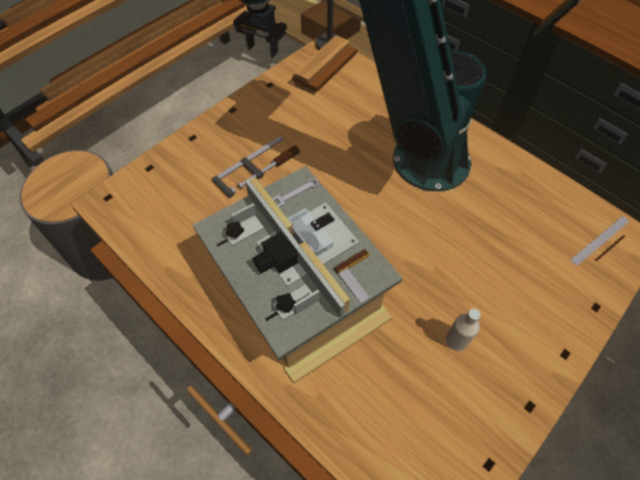

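View pics/top0.png

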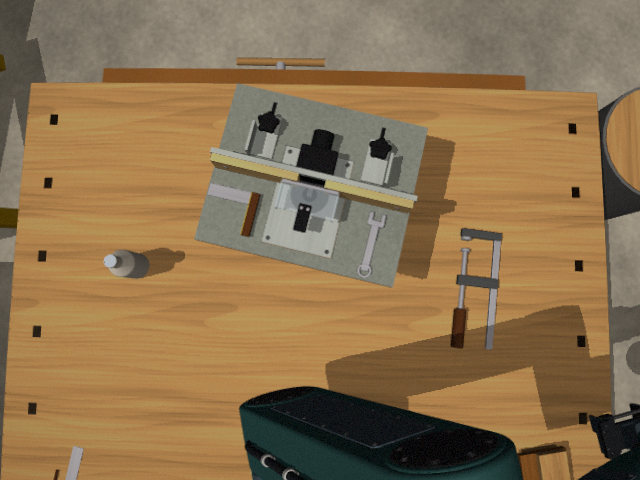

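The pictures show the table top at (238,84), (427,128), (393,287) and (195,240) in the top view. The plate's near edge runs (262,243)-(328,258), and the black tongue is near (302,217). Next I fit the table frame.

```bash
cat >> h.py <<'E'
def kab(A,B):
    a=A.mean(0);b=B.mean(0);A_=A-a;B_=B-b
    th=np.arctan2((A_[:,0]*B_[:,1]-A_[:,1]*B_[:,0]).sum(),(A_*B_).sum())
    c,s=np.cos(th),np.sin(th);M=np.array([[c,-s],[s,c]]);return th,b-M@a,M
E
python3 - <<'E'
from h import *
f=bot.grab_frame("top")
# table top by depth: points at z~.205
v,u=np.mgrid[0:480,0:640]; px=np.c_[u.ravel(),v.ravel()]
W=world(f,px).reshape(480,640,3)
m=(abs(W[...,2]-.205)<.012)&(W[...,0]>.3)&(abs(W[...,1])<.35)&(f["z_map"]>0)
print(m.sum(), np.median(W[...,2][m]))
img=cv2.medianBlur(m.astype(np.uint8),5)
g=cv2.cvtColor(f["img"],cv2.COLOR_RGB2GRAY)
c=np.array([[238,84],[427,128],[393,287],[195,240]],np.float32)
c=cv2.cornerSubPix(g,c.reshape(-1,1,2),(5,5),(-1,-1),(3,30,.01))[:,0]; print(c)
A=np.array([[.175,.23],[.175,-.23],[-.205,-.23],[-.205,.23]])
B=onz(f,c,.205)[:,:2]
th,t,M=kab(A,B); print(np.degrees(th),t,((A@M.T+t)-B).round(4))
hull=cv2.minAreaRect((W[...,:2][img>0]*1000).astype(np.float32)); print("depth rect",hull)
p=np.array([[-.175,.08],[-.175,-.08],[-.139,.014],[-.139,-.014],[-.037,0],[-.121,0]]); print((p@M.T+t).round(4))
for n in ["tongue","plate_front"]:
  for d in bot.mark_of(n,f)[:1]: 
    w=onz(f,d["xy"],.266 if n=="tongue" else .21)[0]; print(n,d["score"],w.round(4),"tableframe",((w[:2]-t)@M).round(4))
big=cv2.resize(f["img"][150:280,180:410],None,fx=3.4,fy=3.4,interpolation=3)
cv2.imwrite("pics/c1.png",big[:,:,::-1])
E
```

```text
24475 0.2063891844283412
[[236.5251   83.32909]
 [427.87173 127.2908 ]
 [391.22003 287.79388]
 [196.60286 240.34435]]
-12.37844725776799 [ 0.69980072 -0.01042414] [[-0.0009 -0.0005]
 [-0.0011 -0.0001]
 [ 0.0009 -0.0045]
 [ 0.0011  0.0051]]
depth rect ((658.1710815429688, 1.217132568359375), (461.680419921875, 443.9220886230469), 77.24446868896484)
[[ 0.546   0.1052]
 [ 0.5117 -0.051 ]
 [ 0.567   0.033 ]
 [ 0.561   0.0057]
 [ 0.6637 -0.0025]
 [ 0.5816  0.0155]]
tongue 0.86 [0.576  0.0074 0.266 ] tableframe [-0.1248 -0.0091]
plate_front 0.9 [0.5326 0.031  0.21  ] tableframe [-0.1722  0.0046]
```

View pics/c1.png

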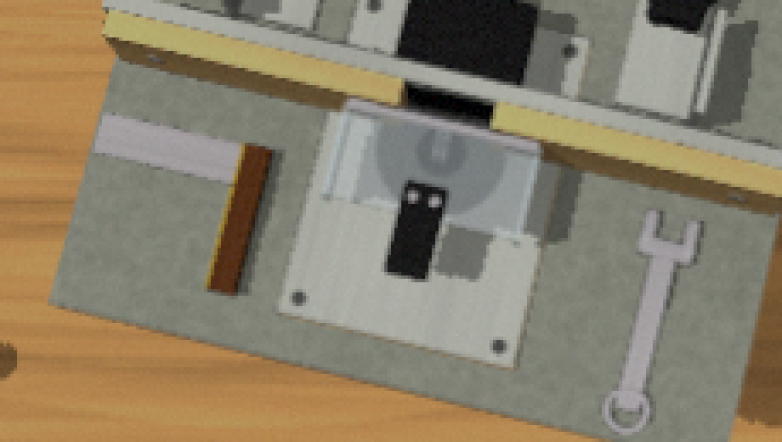

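The crop shows the plate's near corners at about (262,242) and (331,258) in the full picture, and the tongue end at about (299,231). The try square is on the left of the plate and the spanner on the right. I'll move above the strip left of the tongue and look from there with the wrist camera.

```bash
cat >> h.py <<'E'
def go(p,head,z=None):
    s=bot.observe(); Rm=rot(s["tool_rot"]); d=Rm.T@(np.array(p)-s["tcp_pos"])*100
    h=np.degrees(np.arctan2(Rm[1,0],Rm[0,0])); print("shift cm",d.round(2),"spin",round(h-head,2),"head",round(h,2))
E
python3 - <<'E'
from h import *
go([.50,.02,.40],-12.6)
E
```

```text
shift cm [ 48.99 -59.77 -18.61] spin 26.68 head 14.08
```

Request:
{"api": "arm_command", "payload": {"motion": [[3, -1, -5, 2, 9], [7, -3, -9, 5, 9], [12, -7, -12, 8, 9], [17, -12, -15, 11, 9], [21, -17, -17, 14, 9], [25, -22, -18.6, 17, 9], [29, -27, -18.6, 20, 9], [33, -32, -18.6, 23, 9], [37, -37, -18.6, 26, 9], [40, -42, -18.6, 26.7, 9], [43, -47, -18.6, 26.7, 9], [46, -52, -18.6, 26.7, 9]]}}

```text
clock: 2.55
tcp_pos: [0.4839, -0.081, 0.4002]
tool_rot: [0.0, 0.994, -0.11, 0.0]
force: [1.1, -0.1, 0.1]
grip_width: 0.0904
finger_force: 0.0
```

Request:
{"api": "arm_command", "payload": {"motion": [[2, -4, 0, 0, 9], [3, -7.8, 0, 0, 9], [3, -7.8, 0, 0, 9], [3, -7.8, 0, 0, 9]]}}

```text
clock: 3.05
tcp_pos: [0.5297, -0.0137, 0.3999]
tool_rot: [0.0, 0.994, -0.11, -0.0]
force: [-0.4, 0.4, -0.7]
grip_width: 0.0899
finger_force: 0.0
```

Run:
```python
from h import *
s=bot.observe(); print(s["tcp_pos"],s["tool_rot"],s["force"],s["grip_width"],s["clock"]); go([.5,.02,.4],-12.6)
f=bot.grab_frame("wrist"); save(f,"w1"); print(f["xyz"],f["attitude"])
for n in ["tongue","plate_front","guard_axis"]:
  for d in bot.mark_of(n,f)[:1]: print(n,d["score"],d["xy"],world(f,d["xy"]).round(4))
```

```text
[ 0.52973257 -0.0136967   0.39985943] [ 8.83380984e-05  9.93963145e-01 -1.09714382e-01 -1.16428506e-04] [-0.40169826  0.44700246 -0.67680732] 0.08988515609718552 3.05
shift cm [-3.64 -2.64 -0.01] spin 0.0 head -12.6
[ 0.60016851 -0.02894664  0.56935613] [-0.62009582  0.08036106 -0.10091859  0.7738467 ]
tongue 0.69 [254.2, 171.4] [[0.584  0.0181 0.2696]]
plate_front 0.88 [263.3, 229.1] [[0.5311 0.0323 0.21  ]]
guard_axis 0.96 [249.2, 43.9] [[0.6654 0.0013 0.2619]]
```

View pics/w1.png

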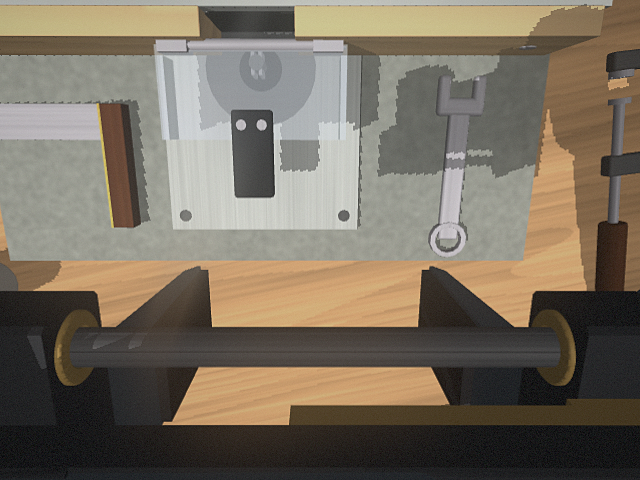

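The wrist view shows the plate's near edge from (173,230) to (358,230) and the tongue end from (234,197) to (274,197). The table's near edge is at row 261, with its right end at 523. I'll fit the pose from these.

Run:
```python
from h import *
f=bot.grab_frame("wrist")
P=[([173,230],-.175,.08,.210),([358,230],-.175,-.08,.210),([233,196.5],-.139,.014,.268),([274.5,196.5],-.139,-.014,.268),([524,261],-.205,-.23,.205),([254,130],-.112,0,None)]
P=P[:5]
B=np.array([onz(f,p[0],p[3])[0,:2] for p in P]); A=np.array([[p[1],p[2]] for p in P])
th,t,M=kab(A,B); print(np.degrees(th),t,(((A@M.T+t)-B)@M*1000).round(1))
for n in ["tongue","plate_front","guard_axis"]:
  d=bot.mark_of(n,f)[0]; z={"tongue":.266,"plate_front":.21,"guard_axis":.259}[n]
  w=onz(f,d["xy"],z)[0,:2]; print(n,((w-t)@M*1000).round(1))
# tilt: heights along near strip vs table
for y in (.045,-.045,.0):
  for px in [(205,222),(325,222),(205,250),(325,250),(254,180),(210,205)]: pass
print(world(f,[(205,222),(325,222),(265,224),(265,210),(205,205),(205,250),(325,250),(254,180),(254,160)])[:,2].round(4))
q=lambda x,y:M@np.array([x,y])+t
print("press",q(-.158,.045),"tongue89",q(-.126,0))
go([*q(-.158,.045),.25],np.degrees(th))
```

```text
-12.69290804383728 [ 0.70153948 -0.00821607] [[ 0.8 -0. ]
 [ 0.7  0.5]
 [-0.9 -1.3]
 [-0.9  0.3]
 [ 0.2  0.5]]
tongue [-122.1    0.7]
plate_front [-173.2    1.7]
guard_axis [-36.6   3.8]
[0.2098 0.2096 0.2101 0.2086 0.2101 0.2042 0.2051 0.2699 0.2702]
press [0.55728837 0.07040083] tongue89 [0.5786187  0.01946934]
shift cm [ 0.83 -8.82 15.  ] spin 0.04 head -12.65
```

Request:
{"api": "arm_command", "payload": {"motion": [[0.4, -4.4, 0, 0, 0], [0.8, -8.8, 0, 0, 0], [0.8, -8.8, 4, 0, 0], [0.8, -8.8, 8, 0, 0], [0.8, -8.8, 12, 0, 0], [0.8, -8.8, 15, 0, 0], [0.8, -8.8, 16.5, 0, 0], [0.8, -8.8, 17, 0, 0], [0.8, -8.8, 17.5, 0, 0], [0.8, -8.8, 17.5, 0, 0]], "grip_force": 10}}

```text
clock: 4.7
tcp_pos: [0.5573, 0.0707, 0.2255]
tool_rot: [-0.0, 0.994, -0.11, 0.0]
force: [0.9, 0.3, 0.4]
grip_width: 0.0004
finger_force: 0.0
```

Run:
```python
from h import *
s=bot.observe(); print(s["tcp_pos"],s["force"],s["grip_width"],s["clock"]); go([.5573,.0704,.214],-12.69)
f=bot.grab_frame("wrist"); save(f,"w2")
```

```text
[0.55734127 0.07072202 0.22546928] [0.85429166 0.25030206 0.35669402] 0.0004034374825925735 4.7
shift cm [0.   0.03 1.15] spin 0.07 head -12.62
```

View pics/w2.png

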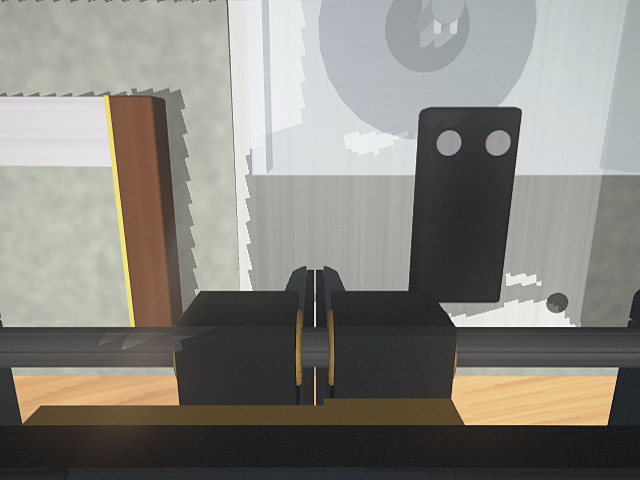

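The closed fingertips are over the plate's left near strip at about (315,270), clear of the tongue (410-520, 105-300) and the square. I'll press in small steps.

Request:
{"api": "arm_command", "payload": {"motion": [[0, 0, 0.7, 0, 0], [0, 0, 1.2, 0, 0], [0, 0, 1.5, 0, 0], [0, 0, 1.6, 0, 0], [0, 0, 1.7, 0, 0], [0, 0, 1.8, 0, 0]]}}

```text
clock: 5.5
tcp_pos: [0.5568, 0.0707, 0.207]
tool_rot: [0.0, 0.994, -0.11, -0.0]
force: [-4.0, -0.5, 5.6]
grip_width: 0.0005
finger_force: 2.9
```

Request:
{"api": "arm_command", "payload": {"motion": [[0, 0, 0.05, 0, 0], [0, 0, 0.1, 0, 0], [0, 0, 0.1, 0, 0]]}}

```text
clock: 5.88
tcp_pos: [0.5568, 0.0707, 0.206]
tool_rot: [0.0, 0.994, -0.11, -0.0]
force: [-3.6, -0.4, 5.5]
grip_width: 0.0005
finger_force: 2.4
```

Request:
{"api": "arm_command", "payload": {"motion": [[0, 0, 0.05, 0, 0], [0, 0, 0.1, 0, 0], [0, 0, 0.1, 0, 0]]}}

```text
clock: 6.25
tcp_pos: [0.5568, 0.0707, 0.2052]
tool_rot: [0.0, 0.994, -0.11, -0.0]
force: [-5.0, -0.0, 8.9]
grip_width: 0.0006
finger_force: 4.4
```

Request:
{"api": "arm_command", "payload": {"motion": [[0, 0, 0.03, 0, 0], [0, 0, 0.05, 0, 0], [0, 0, 0.05, 0, 0]]}}

```text
clock: 6.62
tcp_pos: [0.5568, 0.0707, 0.2052]
tool_rot: [0.0, 0.994, -0.11, -0.0]
force: [-9.0, -0.7, 15.5]
grip_width: 0.0006
finger_force: 7.8
```

Request:
{"api": "arm_command", "payload": {"motion": [[0, 0, 0.03, 0, 0], [0, 0, 0.05, 0, 0], [0, 0, 0.05, 0, 0]]}}

```text
clock: 7.0
tcp_pos: [0.5568, 0.0707, 0.2051]
tool_rot: [0.0, 0.994, -0.11, -0.0]
force: [-12.6, -1.8, 22.8]
grip_width: 0.0006
finger_force: 11.1
```

The plate has stopped hard: z holds at 0.205 while the force climbs to 23 N. I'll lift clear and check.

Request:
{"api": "arm_command", "payload": {"motion": [[0, 0, -2, 0, 0], [0, 0, -6, 0, 0], [0, 0, -11, 0, 0], [0, 0, -14, 0, 6], [0, 0, -14, 0, 6], [0, 0, -14, 0, 6]]}}

```text
clock: 7.75
tcp_pos: [0.5568, 0.0707, 0.3435]
tool_rot: [0.0, 0.994, -0.11, -0.0]
force: [-0.4, -0.2, -0.7]
grip_width: 0.0273
finger_force: 0.0
```

Run:
```python
from h import *
f=bot.grab_frame("wrist"); save(f,"w3")
th=np.radians(-12.69);c,s=np.cos(th),np.sin(th);M=np.array([[c,-s],[s,c]]);t=np.array([.7015,-.0082])
v,u=np.mgrid[0:480:2,0:640:2]; px=np.c_[u.ravel(),v.ravel()]
W=world(f,px); T=np.c_[(W[:,:2]-t)@M,W[:,2]]
def med(x0,x1,y0,y1,z0,z1):
    k=(T[:,0]>x0)&(T[:,0]<x1)&(T[:,1]>y0)&(T[:,1]<y1)&(T[:,2]>z0)&(T[:,2]<z1); return k.sum(),T[k].mean(0).round(4),T[k].min(0).round(4),T[k].max(0).round(4)
print("plate near",med(-.172,-.15,-.07,.07,.19,.22)); print("plate near R",med(-.172,-.15,-.07,-.03,.19,.22))
print("table",med(-.2,-.18,-.1,.1,.19,.22)); print("table side",med(-.17,-.12,-.12,-.09,.19,.22))
print("tongue",med(-.15,-.1,-.03,.03,.255,.29))
for n in ["tongue","plate_front"]:
  for d in bot.mark_of(n,f)[:1]:
    w=onz(f,d["xy"],.266 if n=="tongue" else .205)[0,:2]; print(n,d["score"],w.round(4),((w-t)@M).round(4))
go([.5786,.0195,.32],-12.69)
```

```text
plate near (np.int64(1296), array([-0.1611, -0.0003,  0.2039]), array([-0.172 , -0.07  ,  0.2014]), array([-0.1501,  0.069 ,  0.2065]))
plate near R (np.int64(390), array([-0.1608, -0.05  ,  0.2039]), array([-0.172 , -0.07  ,  0.2017]), array([-0.1501, -0.0301,  0.2062]))
table (np.int64(1403), array([-0.1894, -0.0067,  0.204 ]), array([-0.1997, -0.1   ,  0.2018]), array([-0.18  ,  0.1   ,  0.2064]))
table side (np.int64(670), array([-0.1444, -0.105 ,  0.2038]), array([-0.1698, -0.12  ,  0.2019]), array([-0.1206, -0.09  ,  0.206 ]))
tongue (np.int64(838), array([-0.1185,  0.0016,  0.2695]), array([-0.1385, -0.0132,  0.262 ]), array([-0.1001,  0.015 ,  0.2716]))
tongue 0.78 [0.5828 0.02  ] [-0.122   0.0014]
plate_front 0.66 [0.5325 0.0323] [-0.1738  0.0024]
shift cm [3.27 4.51 2.28] spin 0.07 head -12.62
```

View pics/w3.png

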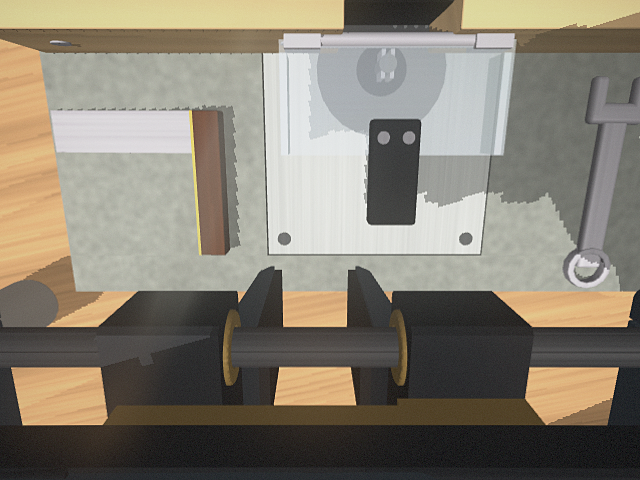

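The plate now reads level with the table (0.2039 against 0.2040), and the tongue is at (368-420, 120-225), undisturbed. Next I'll pinch the tongue.

Request:
{"api": "arm_command", "payload": {"motion": [[1.6, 2.2, 0, 0, 6], [3.3, 4.4, 0, 0, 6], [3.3, 4.4, 3, 0, 6], [3.3, 4.4, 5.5, 0, 6], [3.3, 4.4, 7.5, 0, 6], [3.3, 4.4, 8.6, 0, 6], [3.3, 4.4, 9.0, 0, 6], [3.3, 4.4, 9.0, 0, 6]]}}

```text
clock: 8.9
tcp_pos: [0.5799, 0.0206, 0.2543]
tool_rot: [-0.0, 0.994, -0.11, 0.0]
force: [1.0, 0.6, 0.1]
grip_width: 0.0604
finger_force: 0.0
```

Run:
```python
from h import *
s=bot.observe(); print(s["tcp_pos"],s["force"],s["grip_width"],s["clock"])
go([.5788,.0205,.253],-12.69)
f=bot.grab_frame("wrist"); save(f,"w4")
```

```text
[0.57987508 0.02063711 0.25427714] [1.00234105 0.62055736 0.05073714] 0.06035059779323201 8.9
shift cm [-0.1   0.04  0.13] spin 0.08 head -12.61
```

View pics/w4.png

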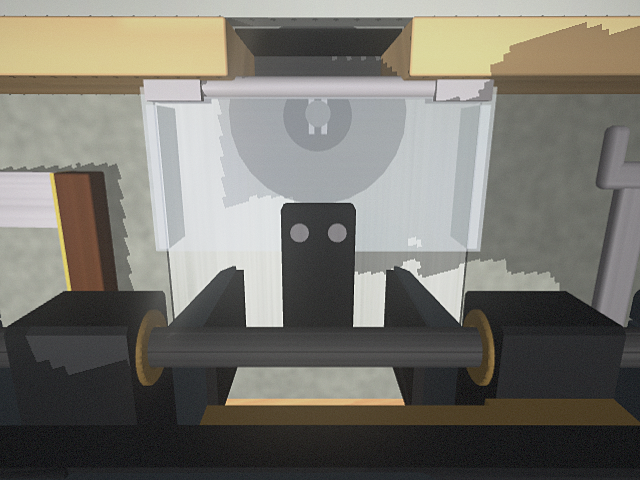

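The tongue is centred between the open fingers, spanning columns 282-355. I'll go 1 mm lower and nearer, and close.

Request:
{"api": "arm_command", "payload": {"motion": [[-0.1, 0, 0.1, 0, 3.5], [-0.1, 0, 0.1, 0, 2.0], [-0.1, 0, 0.1, 0, 2.0], [-0.1, 0, 0.1, 0, 2.0], [-0.1, 0, 0.1, 0, 2.0]], "grip_force": 20}}

```text
clock: 9.57
tcp_pos: [0.5784, 0.0198, 0.253]
tool_rot: [0.001, 0.994, -0.11, -0.0]
force: [-2.0, -10.1, 2.1]
grip_width: 0.0278
finger_force: 20.0
```

Run:
```python
from h import *
s=bot.observe(); print(s["tcp_pos"],s["force"],s["grip_width"],s["finger_force"])
th=np.radians(-12.69);c,sn=np.cos(th),np.sin(th);M=np.array([[c,-sn],[sn,c]]);t=np.array([.7015,-.0082])
p=(s["tcp_pos"][:2]-t)@M; print("table",p)
u0=-.037-p[0]; w0=.007
for a in range(0,61,5):
    r=np.radians(a); u=u0*np.cos(r)-w0*np.sin(r); w=u0*np.sin(r)+w0*np.cos(r)
    print(a,"dx %.2f dz %.2f"%((u0-u)*100,-(w-w0)*100))
```

```text
[0.57841253 0.01976515 0.25296413] [ -1.97830842 -10.09478795   2.12212032] 0.02783287834689458 19.99813288450241
table [-0.12622407  0.00024269]
0 dx 0.00 dz -0.00
5 dx 0.09 dz -0.77
10 dx 0.26 dz -1.54
15 dx 0.49 dz -2.29
20 dx 0.78 dz -3.01
25 dx 1.13 dz -3.71
30 dx 1.55 dz -4.37
35 dx 2.02 dz -4.99
40 dx 2.54 dz -5.57
45 dx 3.11 dz -6.10
50 dx 3.72 dz -6.58
55 dx 4.38 dz -7.01
60 dx 5.07 dz -7.38
```

The pinch is firm at 27.8 mm. I'll take out the 0.8 mm side offset and lift along the arc, first to 30°.

Request:
{"api": "arm_command", "payload": {"motion": [[0, 0.1, 0, 0, 2.0], [0.09, 0.1, -0.77, 0, 2.0], [0.26, 0.1, -1.54, 0, 2.0], [0.49, 0.1, -2.29, 0, 2.0], [0.78, 0.1, -3.01, 0, 2.0], [1.13, 0.1, -3.71, 0, 2.0], [1.55, 0.1, -4.37, 0, 2.0], [1.55, 0.1, -4.37, 0, 2.0]]}}

```text
clock: 10.58
tcp_pos: [0.5939, 0.0163, 0.2973]
tool_rot: [0.0, 0.994, -0.11, 0.0]
force: [-4.0, -3.7, 0.3]
grip_width: 0.0281
finger_force: 20.0
```

```bash
cat >> h.py <<'E'
T_M=(lambda th:np.array([[np.cos(th),-np.sin(th)],[np.sin(th),np.cos(th)]]))(np.radians(-12.69)); T_t=np.array([.7015,-.0082])
def table(P): P=np.atleast_2d(P); return np.c_[(P[:,:2]-T_t)@T_M,P[:,2]]
E
python3 - <<'E'
from h import *
s=bot.observe(); print(table(s["tcp_pos"]),s["force"],s["grip_width"])
f=bot.grab_frame("wrist"); save(f,"w5")
E
```

```text
[[-1.10326862e-01  2.20048034e-04  2.97326474e-01]] [-4.04614372 -3.71618868  0.29194954] 0.028102596760989775
```

View pics/w5.png

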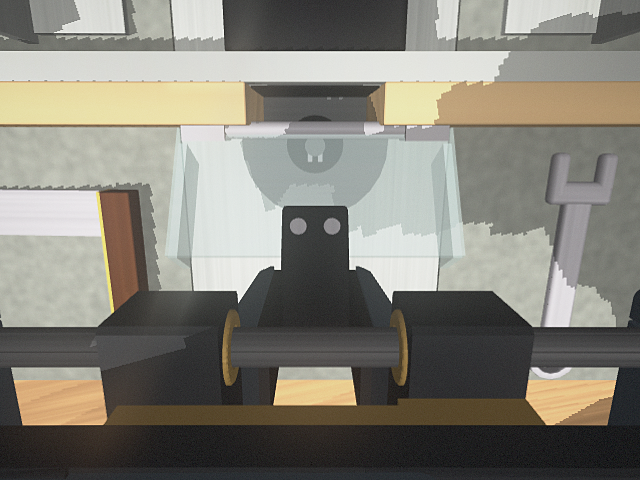

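The guard is rising with the tongue still between the pads (282-348, 205-270). I'll carry on to 60°.

Request:
{"api": "arm_command", "payload": {"motion": [[0.47, 0.04, -0.62, 0, 2.0], [0.99, 0.04, -1.2, 0, 2.0], [1.56, 0.04, -1.73, 0, 2.0], [2.17, 0.04, -2.21, 0, 2.0], [2.83, 0.04, -2.64, 0, 2.0], [3.52, 0.04, -3.01, 0, 2.0], [3.52, 0.04, -3.01, 0, 2.0], [3.52, 0.04, -3.01, 0, 2.0]]}}

```text
clock: 11.62
tcp_pos: [0.6283, 0.0084, 0.3271]
tool_rot: [-0.0, 0.994, -0.11, 0.001]
force: [0.6, 4.4, -1.6]
grip_width: 0.0278
finger_force: 20.0
```

Run:
```python
from h import *
s=bot.observe(); p=table(s["tcp_pos"])[0]; print(p,s["force"],s["grip_width"],s["clock"])
u=-.037-p[0]; w=p[2]+.013-.259
print("angle by TCP", np.degrees(np.arctan2(w,u)-np.arctan2(.007,.0892)), np.hypot(u,w), np.hypot(.0892,.007))
out=[]
for c in ["wrist","top","scene"]:
    f=bot.grab_frame(c)
    for d in bot.mark_of("tongue",f)[:1]: print(c,d["score"],d["xy"],table(world(f,d["xy"])).round(4))
    v,uu=np.mgrid[0:480,0:640]; T=table(world(f,np.c_[uu.ravel(),v.ravel()])); img=f["img"].reshape(-1,3)
    # flap and tongue points in the guard's slab
    k=(abs(T[:,1])<.063)&(T[:,0]>-.1)&(T[:,0]<-.04)&(T[:,2]>.27)&(T[:,2]<.36)&(f["z_map"].ravel()>0)
    dark=k&(img.max(1)<70)&(abs(T[:,1])<.014)
    for nm,m in (("all",k),("dark",dark)):
        if m.sum()>15:
            vx,vz,x0,z0=cv2.fitLine(T[m][:,[0,2]].astype(np.float32),cv2.DIST_HUBER,0,.001,.001).ravel()
            print(c,nm,m.sum(),"slope",np.degrees(np.arctan2(vz,-vx))%180,"at",x0,z0, T[m].min(0).round(3),T[m].max(0).round(3))
    if c=="wrist": save(f,"w6")
    if c=="scene": cv2.imwrite("pics/s6.png",cv2.resize(f["img"][150:300,220:420],None,fx=4,fy=4,interpolation=3)[:,:,::-1])
```

```text
[-7.50766411e-02  1.32339769e-04  3.27086526e-01] [ 0.60905312  4.42173134 -1.64995007] 0.027773181473210628 11.625
angle by TCP 60.35906180161993 0.08958155657223144 0.08947424210352385
wrist 0.97 [310.3, 313.7] [[-0.0725  0.0024  0.3405]]
wrist all 23781 slope 68.97572 at -0.062877655 0.31437722 [-0.092 -0.063  0.27 ] [-0.04   0.063  0.36 ]
wrist dark 5853 slope 58.81961 at -0.06529119 0.3277122 [-0.09  -0.014  0.299] [-0.049  0.014  0.36 ]
top all 23 slope 58.67756 at -0.05481247 0.2917847 [-0.08  -0.044  0.272] [-0.043  0.059  0.308]
scene 0.8 [309.2, 210.1] [[-0.0428  0.0446  0.4189]]
scene all 728 slope 64.7097 at -0.055718258 0.2951517 [-0.089 -0.063  0.27 ] [-0.04   0.063  0.36 ]
scene dark 89 slope 60.410934 at -0.05883827 0.31670693 [-0.07  -0.014  0.301] [-0.05   0.013  0.342]
```

View pics/w6.png

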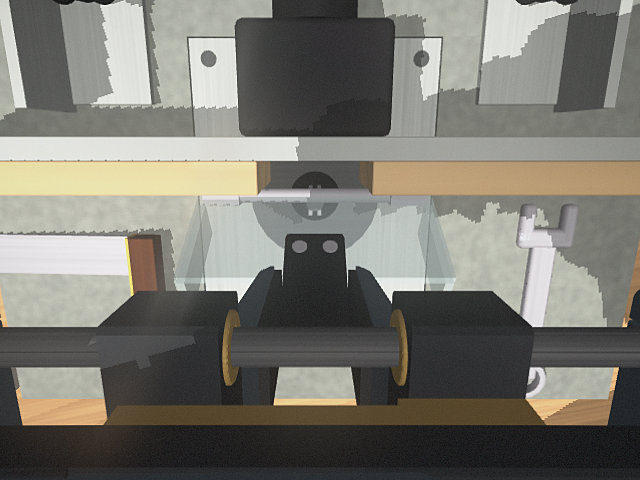

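The guard is up, with the exposed tongue at (287-345, 235-290). I'll let it settle and check the angle on just that face.

Request:
{"api": "arm_command", "payload": {"motion": [[0, 0, 0, 0, 2.0], [0, 0, 0, 0, 2.0], [0, 0, 0, 0, 2.0], [0, 0, 0, 0, 2.0]]}}

```text
clock: 12.42
tcp_pos: [0.6281, 0.0085, 0.327]
tool_rot: [-0.0, 0.994, -0.11, 0.0]
force: [1.0, 4.4, -1.1]
grip_width: 0.0279
finger_force: 20.0
```

Run:
```python
from h import *
s=bot.observe(); p=table(s["tcp_pos"])[0]; print(p,s["force"],s["grip_width"],s["clock"])
f=bot.grab_frame("wrist")
v,u=np.mgrid[236:322,296:336]; T=table(world(f,np.c_[u.ravel(),v.ravel()]))
k=(T[:,0]<-.035)&(T[:,2]>.28)&(T[:,2]<.37); T=T[k]
vx,vz,x0,z0=cv2.fitLine(T[:,[0,2]].astype(np.float32),cv2.DIST_HUBER,0,.001,.001).ravel()
n=np.degrees(np.arctan2(vz,-vx))%180; print(len(T),"slope",n,"at",x0,z0,T.min(0),T.max(0))
a=np.radians(60); print("expected distance of top face from axis 12mm:", (x0+.037)*np.sin(a)+(z0-.259)*np.cos(a))
```

```text
[-7.53111545e-02  1.11035950e-04  3.26976827e-01] [ 0.96916972  4.39759995 -1.09031664] 0.027857607893279727 12.425
3425 slope 58.46026 at -0.06312599 0.32401612 [-0.07514676 -0.00887469  0.3009645 ] [-0.04987267  0.00950377  0.34423479]
expected distance of top face from axis 12mm: 0.009882289423243689
```

The two readings, 60.2° and 58.5°, straddle the goal. I'll nudge up half a degree and hand in.

Request:
{"api": "arm_command", "payload": {"motion": [[0.08, 0, -0.04, 0, 2.0], [0.08, 0, -0.04, 0, 2.0], [0.08, 0, -0.04, 0, 2.0], [0.08, 0, -0.04, 0, 2.0]]}}

```text
clock: 12.98
tcp_pos: [0.6285, 0.0084, 0.3272]
tool_rot: [-0.0, 0.994, -0.11, -0.0]
force: [-0.5, 5.7, -0.2]
grip_width: 0.0279
finger_force: 20.0
```

```bash
python3 -c "
from h import *
s=bot.observe();print(table(s['tcp_pos']),s['force'],s['grip_width']);print(bot.sign_off())"
```

```text
[[-7.48570794e-02  1.13443957e-04  3.27182856e-01]] [-0.52936857  5.67580215 -0.2309293 ] 0.027928074899923792
the job is handed in; nothing more can be done
None
```

The plate is pressed flush, the guard is being held by its tongue at about 60° (my two measurements put it between roughly 59° and 61°), the spanner, try square, glue bottle and clamp were not touched, and the job is handed in.

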